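Drive the worn bush out of a suspension link

TASK

Take the steel drift with the blue grip from its rack, put it through the hole in the guide plate on top of the red suspension link and press the tight brass bush out through the underside, until the drift's shoulder rests on the plate and the bush has dropped into the yellow tray. Feel for the hole and press gently: never ram or force the drift. Then stand the drift back in the rack hole it came from, let go, and leave everything else on the bench as it was.

Things in the scene. Friction and masses are not known exactly. Their poses are not given: they have to be found in the camera images.
- stand: Suspension link in its stand, fixed; place and yaw vary. Origin: on the bench under the link's bore, z up. Base 120 x 200 (along y) x 8 mm, two posts, red link along y 186 mm long, 36 mm wide, top at 93 mm; in its middle a red boss 70 x 70 mm, 70 to 95 mm above the bench, bore 35 mm. On it an aluminium guide plate 60 x 60 x 20 mm with a 24 mm hole, sharp-edged, 95 to 115 mm above the bench
- plate_top (a point): Point on the stand's axis at the height of the guide plate's top face, 115 mm above the bench. The plate is bolted on with slack: plate and hole lie off this point by up to 3.5 mm along each of the stand's x and y, another way each run, read by no sensor but the cameras: find the hole by feel. The plate does not shift in use
- bush: Brass bush, 33 mm diameter, 24 mm long, 120 g, solid to the drift. Origin: centre of its lower end, z its axis. Starts in the link's bore, under the plate, its top 20.5 to 23 mm below the plate's top; cannot come out upward. Held by two sprung friction shoes: slides at roughly 5 to 15 N, more if pushed fast, varying by run, even all the way; falls free when its top is about 43 mm below the plate's top
- tray (a point): Centre of the floor of the yellow catch tray under the bore, about 12 mm above the bench; the tray is 86 mm square outside, its rim 22 mm above the bench; the gap of 48 mm up to the boss is open to the front and back
- drift: Steel drift with blue grip, 200 to 325 g, standing in the rack with its shoulder on the rack top. Origin: centre of its tip (lower end), z along its axis up to the grip. From the tip: flat-ended round tip 22 mm diameter, 46 mm long, no chamfer; shoulder disc 40 mm diameter to 56 mm; blue round grip 24 mm diameter to 131 mm; cap 27 mm diameter to 137 mm
- drift_shoulder (a point): Centre of the underside of the drift's shoulder, 46 mm above the tip on the drift's axis. It meets the plate's top when the tip is 46 mm below that face
- rack: Wooden rack, fixed, 60 x 240 mm, 50 mm high, long side along its y; origin under its centre; place and yaw vary. Three upright through holes, 31 mm square, at y = -80, 0, +80 mm; each holds one drift, in any order
- thin_drift: Bystander in the rack: same as the drift but with a yellow grip and a 14 mm tip. Origin: tip.
- fat_drift: Bystander in the rack: same as the drift but with a black grip and a 27 mm tip. Origin: tip.
- hammer: Bystander: a hammer lying at the far side of the bench.
- wrench: Bystander: a wrench lying behind the stand.
- tape: Bystander: a roll of tape, 90 mm across, 24 mm high.
- dolly: Bystander: a steel panel-beating dolly 60 mm across, 60 mm high.
- clamp: Bystander: a steel locking clamp, about 190 mm long, lying flat.
- can: Bystander: a closed spray can, 64 mm across, 190 mm high.
Mind the look-alikes: they are no part of the job. Leave any green or white look-alike of the drift alone.

How it is judged:
On the way, in this order (a step that is already met when the one before it is completed fails the run):
1. the tip of the blue-gripped drift is in the guide plate's hole (more than 6 mm deep) (z of drift in the frame of plate_top below -0.006 m and horizontal distance between drift and plate_top below 0.009 m and angle between drift's own z axis and vertical below 0.15 rad), for 0.1 s.
2. the drift has been pressed in until its shoulder rests on the guide plate, and the bush is out of the bore (z of drift_shoulder in the frame of plate_top below 0.0012 m and horizontal distance between drift_shoulder and plate_top below 0.009 m and contact force between drift and stand above 2 N and height (world z) of bush below 0.045 m), for 0.1 s.
At the end, for the whole second after the job is handed in: The bush lies at rest in the tray under the link (within 45 mm of the bore axis, origin below 45 mm); the drift stands upright (within 0.1 rad), at rest and released in the rack hole it came from, within 10 mm of its starting place (horizontal distance between bush and stand below 0.045 m and height (world z) of bush below 0.045 m and linear speed of each of bush, drift below 0.02 m/s and distance of drift from where it was at the start of the episode below 0.01 m and angle between drift's own z axis and vertical below 0.1 rad); the robot touches nothing.
It fails at once if the drift is forced against the plate or the link with more than 35 N (contact force between drift and stand above 35 N).
It fails at once if the drift is pressed on the bush with more than 35 N (contact force between drift and bush above 35 N).
It fails at once if the link or stand is hit by the arm or fingers (more than 15 N) (contact force between the arm and stand above 15 N).
It fails at once if another thing on the bench is moved more than 30 mm (distance of any of thin_drift, fat_drift, hammer, wrench, tape, dolly, clamp, can from where it was at the start of the episode above 0.03 m).
It also fails if it takes over 64 s, if anything falls off the work surface, if the arm or the gripper's body presses on something with over 40 N, if the wrist force passes 120 N, or if a joint passes its speed limit or range.

ROBOT

A 6-joint arm with a two-finger parallel gripper is mounted at the origin on the work surface. World frame = base frame: x ahead of the robot, y to its left, z up, the work surface at z = 0. Lengths are in m, angles in rad, forces in N, time in s.
With the tool pointing down it reaches from about 0.35 to 0.85 m from the base axis. Payload 8.1 kg.
Tool frame: the origin (TCP) lies between the finger pads; the fingertips stand 11 mm ahead of it and the grasp point (between the pads) lies 8 mm behind it; z points along the fingers, y is the direction in which the jaws open and shut (so a half turn about z gives the same grasp; the last joint's range is limited). The gripper opens to 85 mm and grips with 20 to 120 N. Pads are 22 mm wide; open, the fingers measure 114 mm over their backs; the gripper's body (76 mm by 85 mm) begins 54 mm behind the grasp point. The pads swing forward as they close: fully open they stand 13 mm farther back than shut.
Start: joints at [-1.255, 0.13, 1.488, -0, 1.523, -0.085], TCP at [0.234, -0.552, 0.242] pointing down, gripper open.
Joint ranges: [-2.96, 2.96], [-0.89, 2.26], [0.02, 2.5], [-1.34, 4.48], [0, 2.73], [-2.66, 2.66]. Speed limits (rad/s): [2.39, 2.39, 2.79, 3.14, 3.14, 3.14].

INTERFACE

Orientations are given as a unit quaternion [x, y, z, w].
In Python, from plant import env, eoat, vision, close_job gives the robot as it stands. Calls block until the motion is done:
- env.reach(position, orientation): joint-space move of the TCP to a pose.
- env.move_straight(position, orientation=None, velocity=0.15, contact_N=None): straight line of the TCP; orientation=None keeps the orientation; velocity is the mean speed in m/s. With contact_N (N) it stops when the force on the tool has changed by that much, and returns True; else False.
- env.move_j(angles): joint-space move.
- eoat.let_go() and eoat.close(grasp_force=None): open the fingers fully, or close them until they stop; grasp_force is the grip in N (None keeps the last).
- env.pause(seconds).
- env.solve_ik(position, orientation): joint angles nearest the present ones, or None.
- vision.get_image(name): name is "scene" or "side" or "wrist"; returns a dict with "image" (420x560x3 uint8, blue, green, red), "range_z" (420x560 float32, m along the optical axis (not along the pixel's ray), 0 where there is no reading), "mtx" (3x3 intrinsics, pixels), "R" (3x3) and "t" (3): a world point X has camera coordinates R X + t; the wrist camera has in their place "T_tool_cam" (4x4, takes a point from camera to tool coordinates, whose origin is the TCP and whose axes are the flange's). Camera axes: x right, y down, z forward; pixel columns grow to the right and rows downward; lengths in m; the calibration is good to about 2 mm. A picture is of the moment at which its call begins: read the wrist's pose just before it.
A pose or a line that the arm cannot do raises env.MotionError and nothing moves.
- close_job(): hands the job in, once; it reports no verdict.
Readings, each from a call of its own:
- env.current_clock(): time.
- env.current_joints(): joint angles.
- env.current_joint_vel(): joint speeds.
- env.current_joint_torque(): joint torques, N m.
- env.current_tool_pos(): TCP position.
- env.current_ee_rot(): TCP orientation.
- env.current_wrist_force(): force on the tool from outside, world axes, zero at the start.
- env.current_ft_torque(): the same for the moment, N m.
- env.current_opening(): finger opening in m.
Only numpy, scipy, OpenCV 4.12 (cv2) and the standard library are available. Lean on these libraries where they do the work, as an engineer would, in place of code of your own. Each camera call takes 0.05 s, during which the arm holds its last target.

## Working session

There is one attempt and no reset: what is moved stays moved. The work goes in short steps, each a Python script; the robot and the scene stay as the last script left them, time stands still between calls to the robot, and variables do not carry over. Pictures are saved under pics/ and viewed, and the job is handed in when it is done.

```bash
ls; mkdir -p pics; python3 - <<'E'
from plant import env,eoat,vision
import cv2,numpy as np
for n in ["scene","side","wrist"]:
    d=vision.get_image(n); cv2.imwrite(f"pics/{n}0.png",d["image"]); np.savez(f"{n}0.npz",**d)
    print(n,[ (k,np.round(v,3).tolist()) for k,v in d.items() if k not in("image","range_z")])
print(env.current_clock(),env.current_tool_pos(),env.current_ee_rot(),env.current_wrist_force(),env.current_opening())
E
```

```text
pics
scene [('mtx', [[408.138, 0.0, 279.925], [0.0, 408.138, 203.752], [0.0, 0.0, 1.0]]), ('R', [[0.489, 0.872, 0.015], [0.719, -0.393, -0.573], [-0.494, 0.29, -0.82]]), ('t', [-0.293, -0.312, 1.652])]
side [('mtx', [[489.485, 0.0, 272.321], [0.0, 489.485, 210.205], [0.0, 0.0, 1.0]]), ('R', [[-0.853, -0.522, 0.005], [-0.326, 0.525, -0.786], [0.408, -0.672, -0.618]]), ('t', [0.493, 0.235, 1.283])]
wrist [('mtx', [[327.031, 0.0, 276.711], [0.0, 327.031, 209.933], [0.0, 0.0, 1.0]]), ('T_tool_cam', [[0.0, -0.956, -0.294, 0.076], [1.0, -0.0, 0.0, -0.0], [-0.0, -0.294, 0.956, -0.133], [0.0, 0.0, 0.0, 1.0]])]
0.15 [ 0.23396425 -0.5520425   0.24144534] [ 9.79991283e-01  1.99038990e-01 -9.35207181e-05 -7.46055487e-04] [ 0.07921386 -0.31317695  0.56203046] 0.08515866665872329
```

View pics/scene0.png

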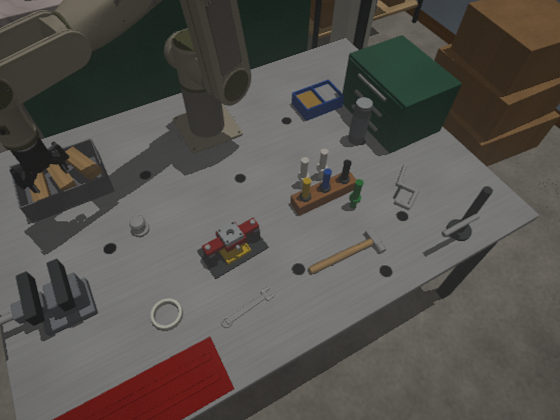

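View pics/side0.png

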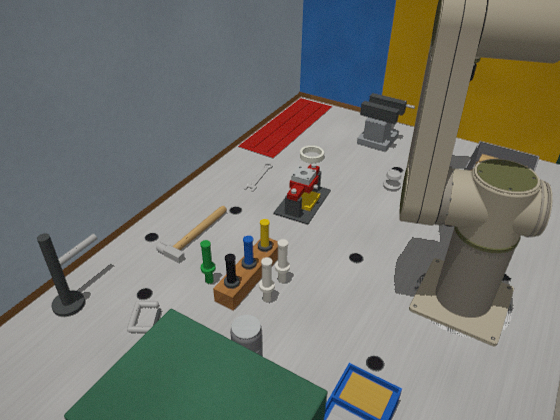

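View pics/wrist0.png

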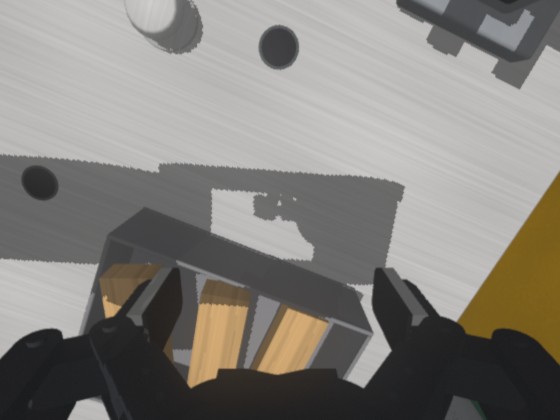

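The blue drift is in the middle rack hole: scene (326,180), side (248,250). Yellow is next to it on one side and black on the other. Two white look-alikes stand on the robot side of the rack and the green one beyond it. The stand is at scene (232,240), side (303,190). Next I'll measure their positions.

```bash
cat > h.py <<'E'
import cv2,numpy as np
def ld(n): return dict(np.load(n))
def pts(d):
    v,u=np.mgrid[0:420,0:560]; z=d["range_z"]; K=d["mtx"]
    c=np.stack([(u-K[0,2])/K[0,0]*z,(v-K[1,2])/K[1,1]*z,z],-1)
    return (c-d["t"])@d["R"]
def pix2plane(d,uv,h):
    K=d["mtx"]; r=d["R"].T@np.linalg.inv(K)@np.array([uv[0],uv[1],1.]); o=-d["R"].T@d["t"]
    return o+r*(h-o[2])/r[2]
def ray(d,uv):
    r=d["R"].T@np.linalg.inv(d["mtx"])@np.array([uv[0],uv[1],1.]); return -d["R"].T@d["t"], r/np.linalg.norm(r)
def proj(d,X):
    p=d["mtx"]@(d["R"]@np.asarray(X)+d["t"]); return p[:2]/p[2]
E
python3 - <<'E'
from h import *
for n in ["scene","side"]:
    d=ld(n+"0.npz"); P=pts(d); hsv=cv2.cvtColor(d["image"],cv2.COLOR_BGR2HSV); H,S,V=cv2.split(hsv)
    ok=d["range_z"]>0
    win=np.zeros((420,560),bool)
    if n=="scene": win[140:225,280:375]=1
    else: win[210:310,200:300]=1
    blue=win&(H>100)&(H<130)&(S>120); print(n,"blue",blue.sum(),np.argwhere(blue).mean(0)[::-1],np.round(np.median(P[blue&ok],0),4),np.round(P[blue&ok].min(0),3),np.round(P[blue&ok].max(0),3))
    br=win&(H>5)&(H<16)&(S>100)&ok&(abs(P[...,2]-.05)<.006)
    q=P[br][:,:2]; r=cv2.minAreaRect((q*1000).astype(np.float32)); print("rack",br.sum(),r,q.mean(0))
    win[:]=0
    if n=="scene": win[200:290,185:280]=1
    else: win[150:230,265:340]=1
    pl=win&ok&(abs(P[...,2]-.115)<.006)&(S<60)
    q=P[pl][:,:2]; print("plate",pl.sum(),cv2.minAreaRect((q*1000).astype(np.float32)),q.mean(0),np.median(P[pl][:,2]))
    rd=win&((H<6)|(H>172))&(S>140)&ok&(abs(P[...,2]-.094)<.006)
    q=P[rd][:,:2]; print("red",rd.sum(),cv2.minAreaRect((q*1000).astype(np.float32)))
    for (nm,y0,y1,x0,x1) in ([("scene",200,290,185,285),("rack",140,220,280,380)] if n=="scene" else [("scene",150,230,265,340),("rack",210,310,195,305)]):
        cv2.imwrite(f"pics/{n}_{nm}_z.png",cv2.resize(d["image"][y0:y1,x0:x1],None,fx=6,fy=6,interpolation=cv2.INTER_CUBIC))
E
```

```text
scene blue 40 [327.1   171.825] [0.5186 0.2216 0.1402] [ 0.443  0.208 -0.001] [0.531 0.301 0.147]
rack 505 ((517.9757690429688, 221.07125854492188), (238.41213989257812, 62.08534622192383), 89.2946548461914) [0.52509877 0.21124456]
plate 327 ((558.2557983398438, -154.59182739257812), (62.84599304199219, 60.30266571044922), 5.701473236083984) [ 0.5591683  -0.15524654] 0.11488375872662793
red 249 ((555.8207397460938, -153.31256103515625), (181.9503631591797, 54.604000091552734), 88.33401489257812)
side blue 248 [247.1733871  250.64112903] [0.5107 0.2327 0.1099] [0.501 0.209 0.059] [0.531 0.317 0.147]
rack 686 ((515.0081787109375, 224.839111328125), (63.07122802734375, 243.32211303710938), 0.15469761192798615) [0.50742775 0.24627894]
plate 243 ((555.7710571289062, -151.7886962890625), (61.946563720703125, 69.86617279052734), 5.266613960266113) [ 0.55475501 -0.14787657] 0.11620165977028156
red 238 ((547.9869384765625, -148.1407928466797), (192.02113342285156, 68.10941314697266), 88.05995178222656)
```

```bash
python3 - <<'E'
from h import *
sc=ld("scene0.npz"); P=pts(sc)
for uv in [(305,160),(323,152),(346,162),(307,182),(357,183),(327,172)]:
    print(uv,np.round(np.nanmedian(P[uv[1]-1:uv[1]+2,uv[0]-1:uv[0]+2].reshape(-1,3),0),3), np.round(pix2plane(sc,uv,.141),3))
a=cv2.imread("pics/scene_rack_z.png"); b=cv2.imread("pics/scene_scene_z.png")
E
```

```text
(305, 160) [0.438 0.185 0.136] [0.441 0.183 0.141]
(323, 152) [0.437 0.258 0.136] [0.44  0.256 0.141]
(346, 162) [0.515 0.297 0.141] [0.514 0.299 0.141]
(307, 182) [0.526 0.139 0.143] [0.524 0.14  0.141]
(357, 183) [0.603 0.281 0.137] [0.605 0.28  0.141]
(327, 172) [0.519 0.221 0.139] [0.52  0.219 0.141]
```

View pics/scene_rack_z.png

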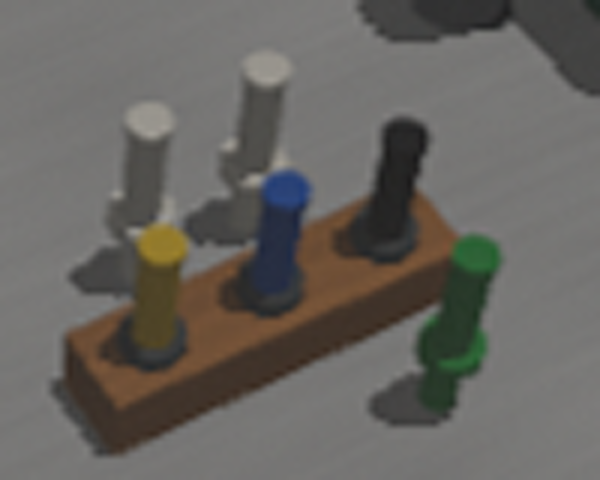

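View pics/scene_scene_z.png

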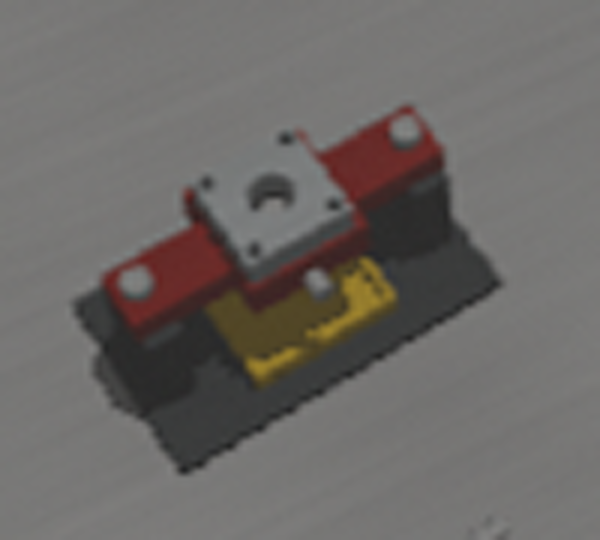

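The pictures confirm the blue drift is in the middle hole, with free space for the jaws along x. The plate hole is visible at scene (230,231). I'll look closer with the wrist camera.

```bash
cat >> h.py <<'E'
QD=[.70710678,.70710678,0,0]
from scipy.spatial.transform import Rotation as Ro
def wshot(name):
    from plant import env,vision
    p=np.array(env.current_tool_pos());q=np.array(env.current_ee_rot())
    d=vision.get_image("wrist"); T=np.eye(4);T[:3,:3]=Ro.from_quat(q).as_matrix();T[:3,3]=p
    M=np.linalg.inv(T@d.pop("T_tool_cam")); d["R"]=M[:3,:3]; d["t"]=M[:3,3]
    cv2.imwrite(f"pics/{name}.png",d["image"]); np.savez(name+".npz",**d); return d
E
python3 - <<'E'
from h import *
from plant import env
env.reach([0.556,-0.153,0.22],QD); wshot("w_stand")
env.reach([0.519,0.221,0.25],QD); wshot("w_rack")
print(env.current_clock(),env.current_tool_pos(),env.current_joints())
E
```

```text
3.5167 [0.51945429 0.21977538 0.24977972] [ 3.09580874e-01  3.06127426e-02  1.57975955e+00 -3.65200162e-04
  1.53153142e+00  3.11173166e-01]
```

View pics/w_stand.png

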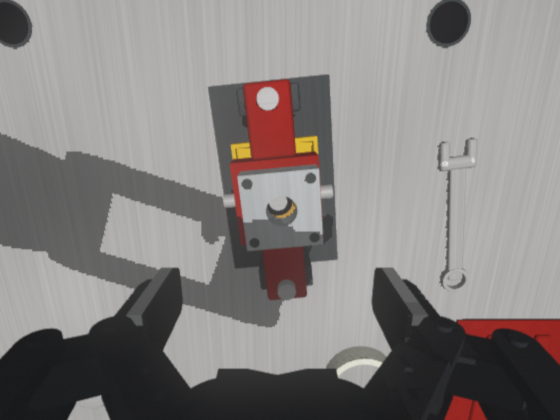

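View pics/w_rack.png

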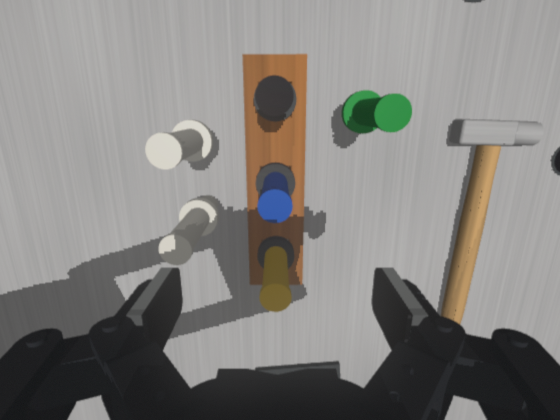

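Wrist views: the plate hole is at about (281,208), with the plate spanning roughly (238–322, 168–248). The blue cap is at about (275,205), with the jaw space on both sides free.

```bash
python3 - <<'E'
from h import *
d=ld("w_rack.npz"); hsv=cv2.cvtColor(d["image"],cv2.COLOR_BGR2HSV); H,S,V=cv2.split(hsv)
m=((H>100)&(H<130)&(S>100)).astype(np.uint8); m[:150]=0;m[240:]=0
P=pts(d)
top=m.astype(bool)&(abs(P[...,2]-.141)<.005)
ys,xs=np.nonzero(top); c=[(xs.min()+xs.max())/2,(ys.min()+ys.max())/2]; e=cv2.minEnclosingCircle(np.stack([xs,ys],1).astype(np.float32)); print(c,e,len(xs),np.median(P[top],0),pix2plane(d,c,.141),pix2plane(d,e[0],.141))
d=ld("w_stand.npz"); P=pts(d); 
cv2.imwrite("pics/hole.png",cv2.resize(d["image"][150:265,220:345],None,fx=5,fy=5,interpolation=cv2.INTER_CUBIC))
win=np.zeros((420,560),bool);win[150:265,225:340]=1
S=cv2.cvtColor(d["image"],cv2.COLOR_BGR2HSV)[...,1]
pl=win&(abs(P[...,2]-.115)<.004)
q=P[pl]; r=cv2.minAreaRect((q[:,:2]*1000).astype(np.float32)); print("plate",pl.sum(),r,np.median(q[:,2]))
# hole by low depth within plate
low=(win&(P[...,2]<.108)).astype(np.uint8); 
n,l,st,ce=cv2.connectedComponentsWithStats(low[165:250,235:325]); 
for i in range(1,n):
    if st[i,4]>50: print(st[i],ce[i]+[235,165],pix2plane(d,ce[i]+[235,165],.115))
gr=(pl).astype(np.uint8); ct,_=cv2.findContours(gr,cv2.RETR_CCOMP,cv2.CHAIN_APPROX_NONE)
for c in ct:
    if len(c)>20: 
        el=cv2.fitEllipse(c); print(len(c),el,pix2plane(d,el[0],.115))
# red link + base yaw
hsv=cv2.cvtColor(d["image"],cv2.COLOR_BGR2HSV);H,S=hsv[...,0],hsv[...,1]
rd=((H<8)|(H>170))&(S>130)&(abs(P[...,2]-.094)<.006); rd[:,:200]=0;rd[:,350:]=0; rd[310:]=0
print("red",cv2.minAreaRect((P[rd][:,:2]*1000).astype(np.float32)))
bs=(abs(P[...,2]-.008)<.003)&(hsv[...,2]<90); bs[:,:205]=0;bs[:,345:]=0;bs[:70]=0;bs[275:]=0
bs=cv2.morphologyEx(bs.astype(np.uint8),cv2.MORPH_OPEN,np.ones((3,3)))>0
print("base",cv2.minAreaRect((P[bs][:,:2]*1000).astype(np.float32)))
E
```

```text
[np.float64(274.5), np.float64(204.5)] ((274.35089111328125, 204.5219268798828), 17.76910400390625) 956 [0.51850604 0.22559534 0.14182294] [0.51883755 0.2255651  0.141     ] [0.51872292 0.2255477  0.141     ]
plate 5387 ((560.154052734375, -151.9019317626953), (60.076026916503906, 60.67576217651367), 5.480630397796631) 0.115829491465491
[   0    0   90   85 1490] [273.66040268 203.49261745] [ 0.55460722 -0.14649537  0.115     ]
[ 31  31  31  27 631] [280.94136292 208.5229794 ] [ 0.56011732 -0.15047748  0.115     ]
306 ((280.8934326171875, 208.0148162841797), (89.39147186279297, 92.86409759521484), 87.92859649658203) [ 0.56008008 -0.15007444  0.115     ]
85 ((281.0216369628906, 209.27337646484375), (28.930341720581055, 31.800657272338867), 89.70331573486328) [ 0.5601796  -0.15107335  0.115     ]
red ((552.6583251953125, -131.15396118164062), (148.71417236328125, 68.19414520263672), 77.94783782958984)
base ((557.0907592773438, -151.0022430419922), (118.23360443115234, 199.2762451171875), 4.935159206390381)
```

View pics/hole.png

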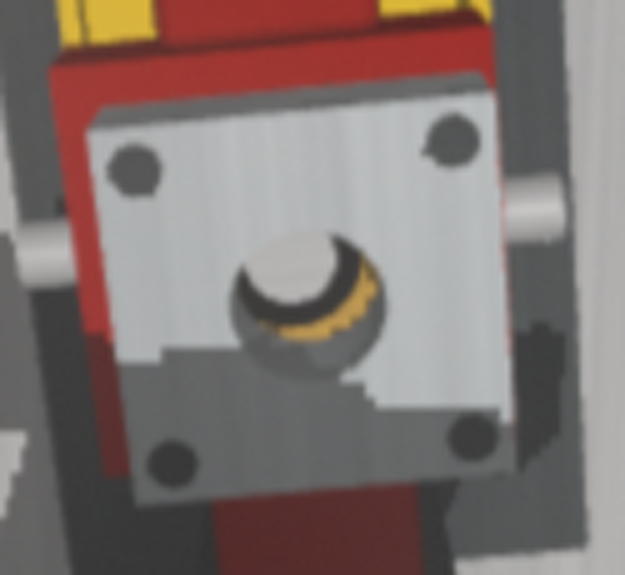

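```bash
python3 - <<'E'
from h import *
from plant import env,eoat
x,y=0.5188,0.2256
env.move_straight([x,y,0.17],QD,velocity=0.15)
print(env.move_straight([x,y,0.098],QD,velocity=0.1,contact_N=6),env.current_tool_pos(),env.current_wrist_force())
eoat.close(80); env.pause(0.2)
print(env.current_opening(),env.current_tool_pos(),env.current_wrist_force(),env.current_ft_torque())
print(env.move_straight([x,y,0.110],QD,velocity=0.05,contact_N=15),env.current_wrist_force(),env.current_opening())
wshot("w_grip");print(env.current_clock())
E
```

```text
False [0.51934197 0.22578749 0.09875602] [-0.66668847  0.53590129  0.30702643]
0.022616015648315828 [0.51893642 0.22567488 0.09832298] [-1.8339538  -0.89289008  4.98393994] [-0.08244649  0.29146545 -0.02950326]
False [ 0.25026807 -0.16919683 -1.92256252] 0.022682259866005913
6.3083
```

View pics/w_grip.png

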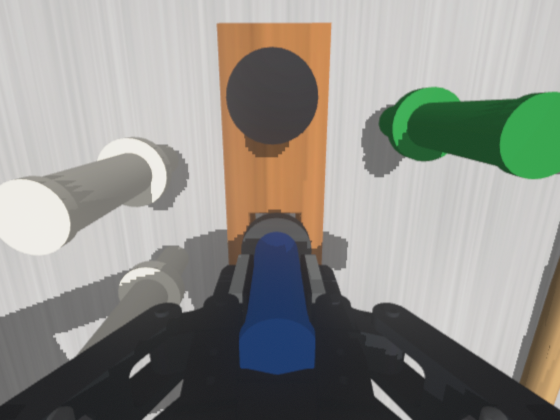

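The blue drift is held and 12 mm up, and nothing else moved. I'll carry it over the plate.

```bash
python3 - <<'E'
from h import *
from plant import env,vision
x,y=0.5188,0.2256
print(env.move_straight([x,y,0.27],QD,velocity=0.15,contact_N=15))
env.move_straight([0.5601,-0.151,0.27],QD,velocity=0.2)
env.move_straight([0.5601,-0.151,0.235],QD,velocity=0.1); env.pause(.2)
print(env.current_tool_pos(),env.current_wrist_force(),env.current_ft_torque(),env.current_opening(),env.current_clock())
for n in ["scene","side"]:
    d=vision.get_image(n); np.savez(n+"1.npz",**d); c=proj(d,[.56,-.151,.15]).astype(int)
    cv2.imwrite(f"pics/{n}1.png",cv2.resize(d["image"][c[1]-60:c[1]+60,c[0]-60:c[0]+60],None,fx=5,fy=5,interpolation=cv2.INTER_CUBIC))
wshot("w_above")
E
```

```text
False
[ 0.56057443 -0.15116027  0.23600622] [-0.2899314   0.48442569 -2.03279241] [ 0.03434218 -0.02254363 -0.01294431] 0.022391532837111677 10.2667
```

View pics/scene1.png

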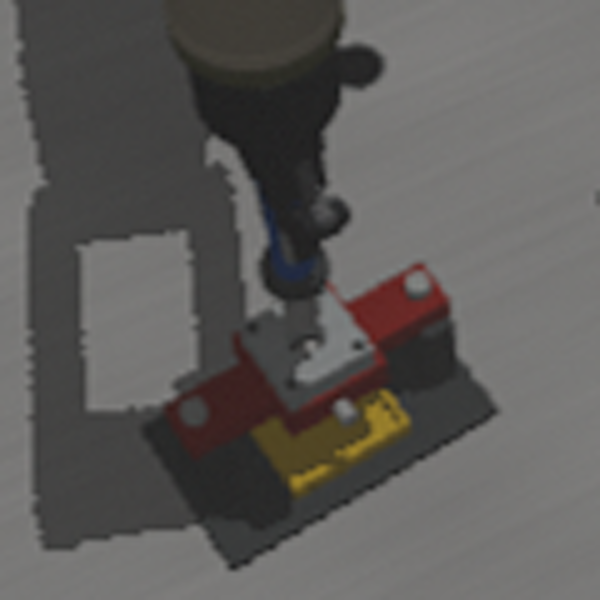

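View pics/side1.png

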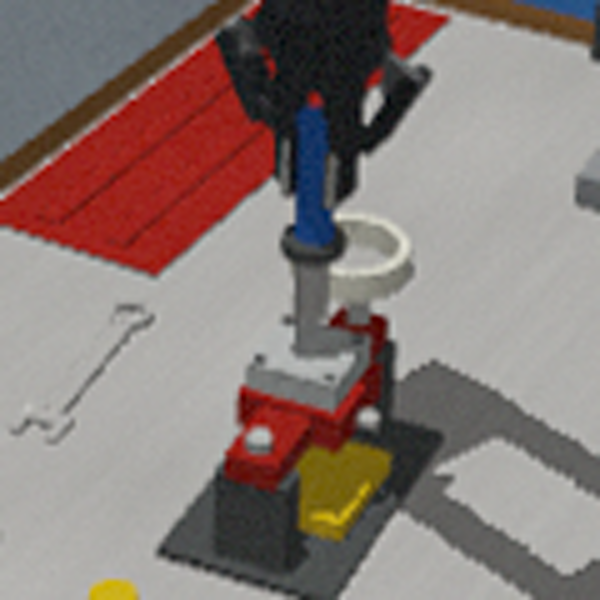

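View pics/w_above.png

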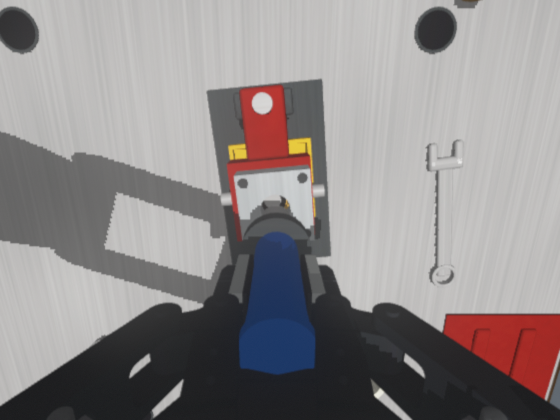

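```bash
cat > probe.py <<'E'
from h import *
from plant import env
def probe(x,y,zs=0.2145,ze=0.203,N=4):
    env.move_straight([x,y,zs],QD,velocity=0.06)
    f0=np.array(env.current_wrist_force());m0=np.array(env.current_ft_torque())
    c=env.move_straight([x,y,ze],QD,velocity=0.025,contact_N=N)
    p=np.array(env.current_tool_pos())
    print(np.round([x,y],4),c,np.round(p,4),np.round(np.array(env.current_wrist_force())-f0,1),np.round(np.array(env.current_ft_torque())-m0,3),round(env.current_clock(),2),flush=True)
    return c,p
E
python3 - <<'E'
from probe import *
cx,cy=0.5601,-0.151
env.move_straight([cx,cy,.217],QD,velocity=.08)
c,p=probe(cx,cy)
if c:
  for k in range(2):
    a=k*np.pi/3+np.pi/2
    c,p=probe(cx+.0013*np.cos(a),cy+.0013*np.sin(a))
    if not c: break
E
```

```text
[ 0.5601 -0.151 ] False [ 0.56   -0.151   0.2028] [ 0.1 -0.2 -0.5] [-0.032  0.077  0.005] 11.65
```

```bash
python3 - <<'E'
from probe import *
cx,cy=0.5601,-0.151
c=env.move_straight([cx,cy,.180],QD,velocity=.025,contact_N=4)
print(c,env.current_tool_pos(),env.current_wrist_force(),env.current_ft_torque(),env.current_clock())
E
```

```text
True [ 0.55976177 -0.15083622  0.18595857] [ 0.59071021 -0.49627197  0.89318505] [-2.79486817e-02 -2.35034397e-01 -9.26331549e-05] 12.3
```

The contact came about 23 mm below the plate top, so the tip is resting on the bush. I'll press slowly in short steps and watch the force.

```bash
python3 - <<'E'
from probe import *
cx,cy=0.5601,-0.151
for z in [.182,.178,.174,.170]:
    c=env.move_straight([cx,cy,z],QD,velocity=.012,contact_N=14)
    print(c,np.round(env.current_tool_pos(),4),np.round(env.current_wrist_force(),1),np.round(env.current_ft_torque(),3),round(env.current_clock(),2),flush=True)
    if c: break
E
```

```text
False [ 0.5601 -0.1511  0.183 ] [-3.   0.9  7.3] [ 0.114  0.658 -0.012] 12.78
False [ 0.5601 -0.1512  0.1791] [-2.1 -0.9  6.4] [0.057 0.841 0.031] 13.26
False [ 0.5601 -0.1513  0.175 ] [-3.1  0.2  7.3] [-0.033  0.767  0.054] 13.74
False [ 0.56   -0.1513  0.1705] [-1.8 -1.1  5.4] [-0.107  0.601  0.02 ] 14.22
```

```bash
python3 - <<'E'
from probe import *
cx,cy=0.5603,-0.151
for z in np.arange(.1685,.1560,-.0015):
    c=env.move_straight([cx,cy,z],QD,velocity=.012,contact_N=14)
    p=env.current_tool_pos(); f=env.current_wrist_force()
    print(round(z,4),c,np.round(p,4),np.round(f,1),np.round(env.current_ft_torque(),3),round(env.current_clock(),2),flush=True)
    if c or f[2]>13: break
E
```

```text
0.1685 False [ 0.5602 -0.151   0.1681] [-0.5 -0.4 -0.3] [-0.249  0.191 -0.014] 14.5
0.167 False [ 0.5599 -0.1507  0.1662] [-0.2  0.2 -2.7] [ 0.012 -0.019  0.021] 14.78
0.1655 False [ 0.5601 -0.1509  0.1651] [ 0.8 -0.5 -1.6] [ 0.062 -0.005  0.028] 15.05
0.164 False [ 0.5602 -0.151   0.1639] [-0.3 -0.3 -2.3] [ 0.067 -0.052 -0.017] 15.32
0.1625 False [ 0.5606 -0.1511  0.1633] [-2.1  0.1  4.4] [0.081 0.344 0.052] 15.6
0.161 True [ 0.5606 -0.1512  0.1633] [-1.7  1.3  5.4] [0.096 0.326 0.003] 15.81
```

```bash
python3 - <<'E'
from probe import *
from plant import vision
env.pause(.3); print(env.current_wrist_force(),env.current_tool_pos())
for n in ["scene","side"]:
    d=vision.get_image(n); c=proj(d,[.56,-.151,.1]).astype(int)
    cv2.imwrite(f"pics/{n}2.png",cv2.resize(d["image"][c[1]-50:c[1]+50,c[0]-60:c[0]+60],None,fx=5,fy=5,interpolation=cv2.INTER_CUBIC))
E
```

```text
[-1.45299903  0.58695023  6.34679671] [ 0.56058498 -0.15114271  0.16328208]
```

View pics/scene2.png

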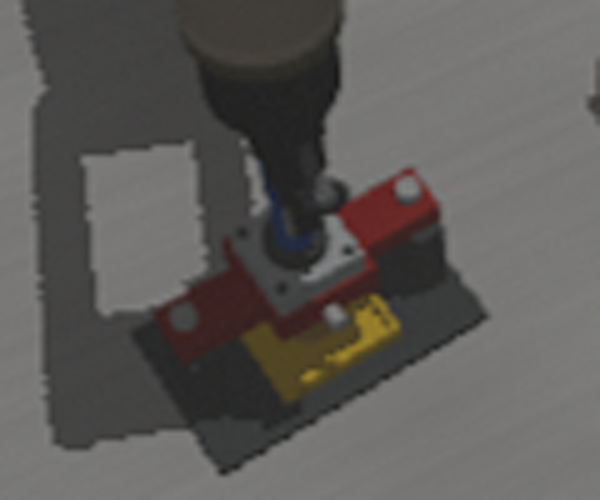

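View pics/side2.png

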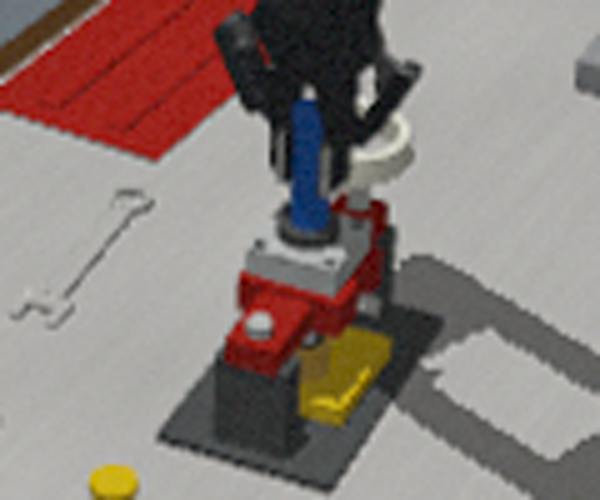

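The shoulder is on the plate at about 8 N, and the bush is standing in the yellow tray, side crop (315,365). I'll withdraw and return the drift.

```bash
python3 - <<'E'
from probe import *
from plant import vision
print(env.move_straight([.5603,-.151,.215],QD,velocity=.06,contact_N=20),env.current_wrist_force())
env.move_straight([.5603,-.151,.27],QD,velocity=.15)
x,y=0.5188,0.2256
env.move_straight([x,y,.27],QD,velocity=.2)
env.move_straight([x,y,.155],QD,velocity=.1,contact_N=10)
c=env.move_straight([x,y,.110],QD,velocity=.06,contact_N=5)
print("hole",c,env.current_tool_pos(),env.current_wrist_force())
if not c:
    c=env.move_straight([x,y,.094],QD,velocity=.02,contact_N=4)
    print("seat",c,env.current_tool_pos(),env.current_wrist_force(),env.current_ft_torque(),env.current_clock())
wshot("w_seat")
E
```

```text
False [-1.1395609  -0.05686553 -2.61367976]
hole False [0.51910624 0.22573361 0.11038348] [ 0.93533087 -0.6670232  -1.5460025 ]
seat True [0.51870931 0.22557515 0.09835043] [-0.2263096   0.45726111  4.52158381] [-0.04467441  0.06362342 -0.02189948] 22.5917
```

View pics/w_seat.png

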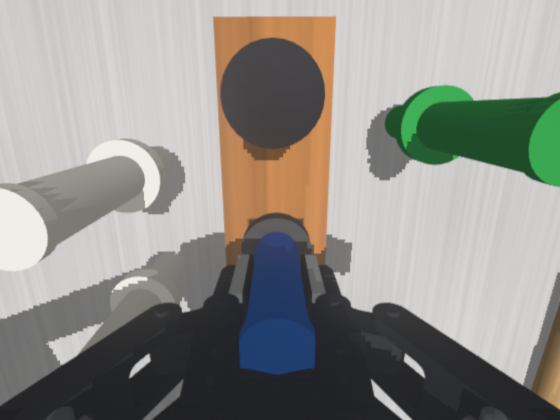

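The drift seated at TCP z 0.0984, the height I picked it up from, with the shoulder flush on the rack. Now I'll release it, rise and check.

```bash
python3 - <<'E'
from probe import *
from plant import vision,eoat
x,y=0.5188,0.2256
eoat.let_go(); env.pause(.2); print(env.current_opening(),env.current_wrist_force())
env.move_straight([x,y,.16],QD,velocity=.08); env.move_straight([x,y,.25],QD,velocity=.15); env.pause(.3)
d=wshot("w_end"); m=cv2.inRange(cv2.cvtColor(d["image"],cv2.COLOR_BGR2HSV),(100,100,0),(130,255,255))>0; m[:150]=0;m[240:]=0
P=pts(d);t=m&(abs(P[...,2]-.141)<.005); ys,xs=np.nonzero(t); print(len(xs),np.median(P[t],0),pix2plane(d,[(xs.min()+xs.max())/2,(ys.min()+ys.max())/2],.141))
print(env.current_clock())
for n in ["scene","side"]:
    d=vision.get_image(n); np.savez(n+"3.npz",**d); cv2.imwrite(f"pics/{n}3.png",d["image"])
    o=ld(n+"0.npz")["image"]; cv2.imwrite(f"pics/{n}diff.png",cv2.absdiff(o,d["image"])*3)
d=np.load("side3.npz")["image"]; cv2.imwrite("pics/side3z.png",cv2.resize(d[140:230,260:350],None,fx=6,fy=6,interpolation=cv2.INTER_CUBIC))
E
```

```text
0.08528535766133392 [ 0.37542028 -0.78296984 -0.17787261]
936 [0.51918058 0.22561502 0.14184791] [0.51917577 0.22569014 0.141     ]
25.5083
```

View pics/scene3.png

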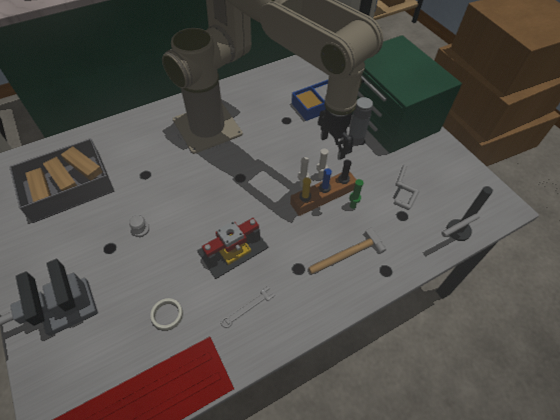

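View pics/side3z.png

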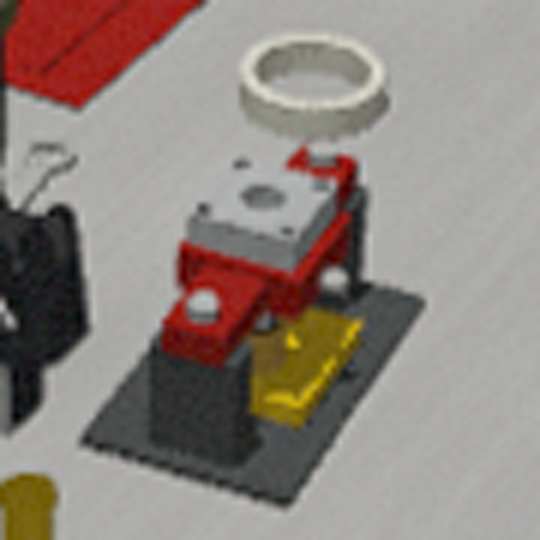

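View pics/w_end.png

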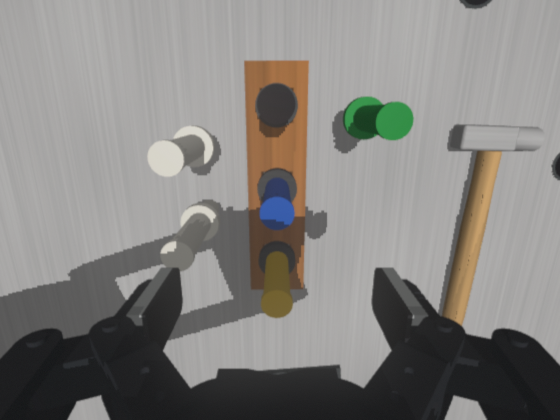

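The drift stands upright in the middle hole with its cap at (277,212), under 1 mm from where it started. The bush is in the tray, side crop (270,350). Everything else is where it was and the gripper is clear, so I'll hand in.

```bash
python3 - <<'E'
from plant import env,close_job
print(env.current_wrist_force()); close_job(); print(env.current_clock())
E
```

```text
[0.54480362 0.08924574 0.59832411]
the job is handed in; nothing more can be done
the job is handed in; nothing more can be done
```

The job is done and handed in at about 26 s of the 64 s allowed. The hand-in gives no verdict, so this rests on my own checks.

- **Pressing:** I found the hole with the wrist camera, and the first gentle probe went straight in. The tip met the bush about 23 mm below the plate top. The bush slid at about 9 N, taking the drift's weight into account, and dropped free. The shoulder then rested on the plate at about 8 N. The highest wrist reading I printed was about 7 N, and no step was stopped by its force limit except the last one. That was the intended stop, a 14 N change as the shoulder seated.
- **Final checks:** The blue drift is upright and released in its own rack hole, its cap less than 1 mm from where it started. The side camera shows the bush in the yellow tray, though I judged that by eye and did not measure it. The other items look unmoved in the pictures. The gripper is open and clear, and no check failed or disagreed.

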